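# Put the vial away in the dark cabinet and latch its door

## Task

Stand the loose amber vial upright in the empty middle hole of the cabinet's pulled-out tray, slide the tray fully in, and swing the door shut, pressing it gently at the latch until the sprung tongue snaps in behind the keeper and holds the door by itself. Press nothing on the cabinet harder than about 25 N, do not slam the door, and leave the other vials and the things standing around where they are.

Things in the scene. Friction and masses are not known exactly. Their poses are not given: they have to be found in the camera images.
- cabinet: Small white steel cabinet, fixed on the bench; shell 150 (x) x 220 (y) x 106 mm (z), feet included. Origin at the centre of its underside on the bench top, z up. Its open front looks along its own -x; its left side, seen from the front, is +y. Its steel shell's front edge is at x = -75 mm.
- door (a joint): Door angle (rad): 0 = hard stop, grows as it opens, starts 1.5 to 1.72, latched 0.002 to 0.012. White panel 216 mm wide, 10 mm thick, 8 to 104 mm above the bench; upright hinge at the cabinet's right front edge (-y). Closes clockwise seen from above; stays where left (0.04 N m). Two rubber buffers at the free edge push back over the last 7 mm, with 15 N there at the hard stop.
- door_hinge (a point): Point on the hinge axis, 56 mm above the bench; x = -94, y = -113 mm in the cabinet's frame. Axes turn with the door: y along the outer face from hinge to free edge, x through the door from outside to inside, outer face at x = 0. With the door closed they are parallel to the cabinet's.
- latch_face (a point): Centre of the outer face of the steel latch case on the door, 56 mm above the bench: the place to press. In the axes of door_hinge it lies at x = -18, y = 191 mm; same axes. The case is 54 mm wide (along y), 36 mm high, and stands 18 mm out from the door.
- tongue (a joint): How far the brass tongue is pushed back (m): 0 = out, 0.009 = in. Sticks out 12 mm at the door's free edge, sloped towards the cabinet; spring 3 N out, 6.6 N in. It rides up the keeper from about 0.05 rad on and is held in by 6 mm until it snaps out behind it at about 0.003 to 0.007 rad; the press on the case is 10 to 14 N on the slope, 14 to 18 N at the snap, then stiff.
- keeper_nose (a point): Middle of the keeper's rounded nose, over which the tongue rides, 56 mm above the bench. The keeper is a steel hook on the cabinet's left side, y = 111 to 124 mm, reaching to about x = -113 mm in the cabinet's frame, 42 to 70 mm above the bench; its lip is 4 mm thick, square at the back. It sits in slots, so its x differs by about half a millimetre each time.
- tray (a joint): How far the aluminium tray is pulled out of the cabinet (m): 0 = fully in against its stop, 0.100 = fully out, where it starts. It slides along the cabinet's x axis with about 1.5 N of friction.
- tray_front (a point): Middle of the outer face of the tray's front panel, 46 mm above the bench; moves with the tray. Panel 176 mm wide, 6 mm thick, 12 to 55 mm above the bench. Axes as the cabinet's. Fully in, it lies at x = -82 mm in the cabinet's frame, 7 mm proud of the steel shell.
- nest (a point): Centre of the floor of the empty middle hole in the tray's grey block, 21 mm above the bench; moves with the tray. Upright hole 27 mm wide, 21 mm deep, mouth 42 mm above the bench. The holes 52 mm either side along y hold vials. The front panel (55 mm high) begins 38 mm in front (-x). Axes as the cabinet's.
- vial: The loose amber vial to put away, alone on the bench left of the cabinet, near or far: body 23 mm wide up to 46 mm, then a black cap 18 mm wide up to 57 mm. Origin at the centre of its underside, z up; about 20 g.
- vial_left: Vial of the same kind standing in the tray's left (+y) hole; origin at the centre of its underside.
- vial_right: Vial of the same kind standing in the tray's right (-y) hole; origin at the centre of its underside.
- dropper_bottle: Amber dropper bottle with black rubber bulb, 33 mm wide, 102 mm high, left of the cabinet; origin at the centre of its underside. Leave it.
- petri_dish: Covered petri dish, 59 mm wide, 15 mm high, on the bench right of the cabinet; origin at the centre of its underside. Leave it.
Not all that is in view belongs to the job. What is shaped like the vial_right but purple is not meant.

How it is judged:
On the way, in this order (a step that is already met when the one before it is completed fails the run):
1. the vial stands upright in the empty middle hole of the pulled-out tray, let go (horizontal distance between vial and nest below 0.006 m and z of vial in the frame of nest below 0.005 m and angle between vial's own z axis and vertical below 0.15 rad and value of joint tray above 0.05 m and contact force between the fingers and vial below 0.1 N), for 0.2 s.
2. the tray is slid fully in with the vial in its hole, the door still open (horizontal distance between vial and nest below 0.006 m and z of vial in the frame of nest below 0.005 m and angle between vial's own z axis and vertical below 0.15 rad and value of joint tray below 0.006 m and value of joint door above 0.3 rad), for 0.2 s.
At the end, for the whole second after the job is handed in: Door held shut by its latch, untouched: angle under 0.02 rad, tongue out again within 1.5 mm; tray fully in (within 6 mm); vial at rest on the floor of the middle hole, upright (0.15 rad), within 6 mm sideways, 5 mm in height; the other two vials upright (0.15 rad) (horizontal distance between vial and nest below 0.006 m and z of vial in the frame of nest below 0.005 m and angle between each of vial, vial_left, vial_right's own z axis and vertical below 0.15 rad and value of joint tray below 0.006 m and value of joint door below 0.02 rad and value of joint tongue below 0.0015 m and linear speed of vial below 0.02 m/s).
It fails at once if the robot presses on the cabinet, its tray, door or latch with more than 25 N (contact force between any of the fingers, the arm and cabinet above 25 N).
It fails at once if the door is slammed (swinging shut faster than 2.5 rad/s as it comes up to the latch) (velocity of joint door below -2.5 rad/s and value of joint door above 0.07 rad).
It fails at once if a vial in the tray is knocked over or lifted out (angle between any of vial_left, vial_right's own z axis and vertical above 0.35 rad or height (world z) of any of vial_left, vial_right above 0.035 m).
It fails at once if the dropper bottle or petri dish is pushed from its place (more than 30 mm) (distance of any of dropper_bottle, petri_dish from where it was at the start of the episode above 0.03 m).
It also fails if it takes over 72 s, if anything falls off the work surface, if the arm or the gripper's body presses on something with over 40 N, if the wrist force passes 120 N, or if a joint passes its speed limit or range.

## Robot

A 7-joint arm with a two-finger parallel gripper is mounted at the origin on a cart in front of the work surface, level with it; the furniture and walls round the work are solid. World frame = base frame: x ahead of the robot, y to its left, z up, the work surface at z = 0. Lengths are in m, angles in rad, forces in N, time in s.
With the tool pointing down it reaches from about 0.4 to 0.85 m from the base axis. Payload 10.4 kg.
Tool frame: the origin (TCP) lies on the centre line of the jaws, within the pads' length; the fingertips stand r.tip_extent ahead of it and the grasp point (between the pads) lies 3 mm ahead of it (r.tip_extent is the distance from the TCP to the fingertips, in m); z points along the fingers, y is the direction in which the jaws open and shut (so a half turn about z gives the same grasp; the last joint's range is limited). The gripper opens to 87 mm and grips with 3 to 60 N. Pads are 19 mm wide; open, the fingers measure 117 mm over their backs; the gripper's body (75 mm by 190 mm) begins 51 mm behind the grasp point.
Start: joints at [1.259, 0.332, -0.065, 1.46, 0.022, 1.35, -0.088], TCP at [0.178, -0.599, 0.222] pointing down, gripper open.
Joint ranges: [-2.6, 2.6], [-0.5, 2.12], [-1.47, 1.34], [0.16, 2.42], [-1.27, 4.41], [0.06, 2.06], [-2.6, 2.6]. Speed limits (rad/s): [2.22, 2.22, 2.79, 2.79, 3.14, 3.14, 3.14].

## Interface

Orientations are given as a unit quaternion [x, y, z, w].
In Python, from bench import r gives the robot as it stands. The module is installed in compiled form; this text tells all that it offers.
- The arm moves only by the shell command python3 -m jog 'ROWS' [FORCE]. ROWS is JSON, a list of rows, each a list of 5 numbers: the shift along the tool's x, y, z in cm, then the turn about the tool's z in rad, then the closure, from 0 (fully open) to 1 (shut). A call has exactly 10 rows; each row shifts and turns the pose as measured when the row begins, along the tool's axes as they then stand; what a row does not reach is not made up. A row lasts 1/10 s, in which the tool goes at most 50 mm and 8.59 degrees, less where a joint would pass 70% of its speed; a pose out of reach is approached as far as the arm can. A call with a gripper value outside its range is refused whole. The fingers move at their own pace and stop on an object; FORCE is the grip in N (left out, the last holds). Time passes only in rows, so rows that do not move let the fingers close, or fill a call up. It gives the time, the measured TCP pose, the force and the opening at its end, in the units of the state.
- r.read_state(): the state, without advancing time (a new reading comes with each control period).
- r.camera(name): name is "scene" or "top"; returns a dict with "pixels" (400x640x3 uint8, red, green, blue), "fx", "fy", "cx", "cy" (pixels), "k1" (the pictures are not rectified: a ray, as slopes to the right and down, at radius r is drawn at 1 + k1 r^2 times it, then the intrinsics apply), "camera_from_world" (4x4, takes a point from world to camera coordinates). Camera axes: x right, y up, looking along -z (the intrinsics and any distortion apply to the point x, -y, -z); pixel columns grow to the right and rows downward; lengths in m; the calibration is good to about 2 mm. A picture is of the moment at which its call begins. There is no depth.
- r.close_job(): hands the job in, once; it reports no verdict.
The state is a dict: "time": time; "joint_positions": joint angles; "joint_vel": joint speeds; "joint_torque": joint torques, N m; "ee_pos": TCP position; "eef_rot": TCP orientation; "ft_force": force on the tool from outside, world axes, zero at the start; "torque": the same for the moment, N m; "width": finger opening in m.
Only numpy, scipy, OpenCV 4.12 (cv2) and the standard library are available. Lean on these libraries where they do the work, as an engineer would, in place of code of your own. Each camera call takes 0.05 s, during which the arm holds its last target. There are 200 camera calls.

## Working session

There is one attempt and no reset: what is moved stays moved. The work goes in short steps, Python scripts to look and compute and a shell command to move; the robot and the scene stay as the last step left them, time stands still between calls to the robot, and variables do not carry over. Pictures are saved under pics/ and viewed, about 8 in all and at most 12, crops included, and the job is handed in when it is done.

```bash
mkdir -p pics
cat > h.py <<'E'
import numpy as np, cv2
from bench import r
def snap(n,f=None):
    c=r.camera(n)
    if f: cv2.imwrite('pics/'+f,cv2.cvtColor(c['pixels'],cv2.COLOR_RGB2BGR))
    return c
def ray(c,u,v):
    xd=(u-c['cx'])/c['fx'];yd=(v-c['cy'])/c['fy'];x,y=xd,yd
    for _ in range(30):
        s=1+c['k1']*(x*x+y*y);x,y=xd/s,yd/s
    M=np.array(c['camera_from_world']);R=M[:3,:3];o=-R.T@M[:3,3]
    return o,R.T@np.array([x,-y,-1.])
def onz(c,u,v,z):
    o,d=ray(c,u,v);return o+d*(z-o[2])/d[2]
def proj(c,p):
    M=np.array(c['camera_from_world']);q=M[:3,:3]@np.array(p)+M[:3,3]
    x,y=q[0]/-q[2],-q[1]/-q[2];s=1+c['k1']*(x*x+y*y)
    return np.array([c['fx']*x*s+c['cx'],c['fy']*y*s+c['cy']])
E
python3 - <<'E'
from h import *
for n in('scene','top'):
    c=snap(n,n+'0.png');print(n,c['fx'],c['cx'],c['cy'],c['k1'],np.round(c['camera_from_world'],3))
s=r.read_state();print(s['ee_pos'],s['eef_rot'],s['width'],s['ft_force'],r.tip_extent,s['time'])
E
```

```text
scene 379.93856874841276 318.33971979110794 198.62602176997157 0.028505312204632705 [[ 0.632 -0.775 -0.023 -0.228]
 [ 0.37   0.275  0.887 -0.296]
 [-0.682 -0.569  0.46  -0.454]
 [ 0.     0.     0.     1.   ]]
top 415.7532560034788 321.5092317402792 200.15081938858964 -0.06340455589856714 [[-0.007 -1.    -0.025  0.146]
 [ 0.99  -0.01   0.138 -0.532]
 [-0.138 -0.024  0.99  -0.987]
 [ 0.     0.     0.     1.   ]]
[ 0.17788235 -0.59880723  0.22094571] [ 9.89594225e-01  1.43884964e-01 -1.19501680e-04 -6.10074801e-04] 0.0869200625696768 [-0.04565545  0.29634134  1.194995  ] 0.022 0.1
```

View pics/scene0.png

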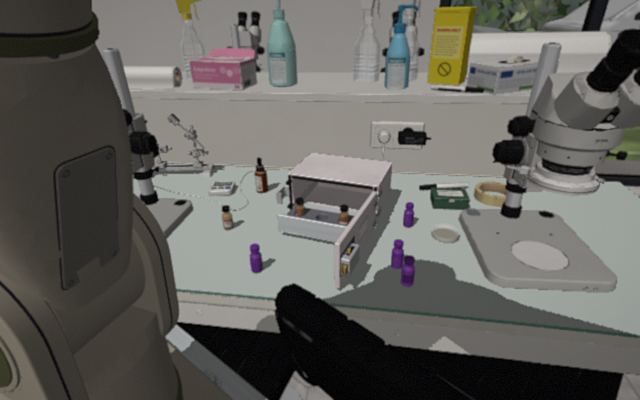

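View pics/top0.png

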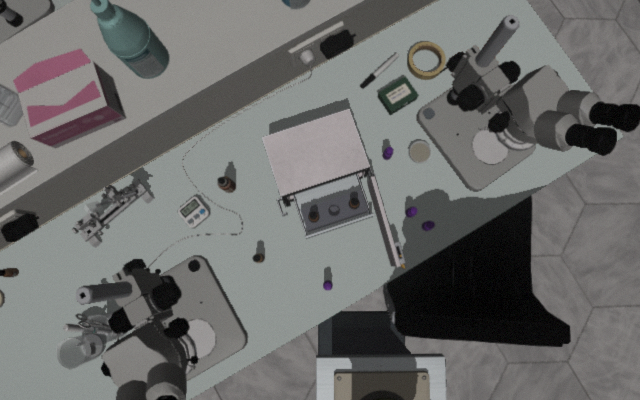

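Amber upright candidates: scene (228,217)/top (259,257) is a small amber vial with a black cap, alone on the bench left of the cabinet, so it fits. Scene (262,176)/top (227,184) is the taller dropper bottle. Four purple vials at scene (256,258), (398,254), (408,270) and (409,215) are not meant. Next I confirm in a crop.

Run:
```python
from h import *
a=cv2.imread('pics/scene0.png')[150:290,200:400];b=cv2.imread('pics/top0.png')[100:300,200:440]
a=cv2.resize(a,None,fx=3.4,fy=3.4,interpolation=cv2.INTER_CUBIC)[:, :]
cv2.imwrite('pics/c1.png',a);cv2.imwrite('pics/c2.png',cv2.resize(b,None,fx=3,fy=3,interpolation=cv2.INTER_CUBIC))
c=snap('top');s=snap('scene')
for u,v in[(263,137),(349,112),(371,170),(282,195)]:print('roof',onz(c,u,v,.106).round(4))
for n,u,v in[('vialcap',259,257)]:print(n,onz(c,u,v,.05).round(4))
print('scene base',onz(s,228,228,0).round(4),onz(s,228,208,.057).round(4))
for n,u,v in[('holder',334,210)]:print(n,onz(c,u,v,.042).round(4))
print('latch',onz(c,400,265,.07).round(4),'hinge',onz(c,371,176,.104).round(4))
```

```text
roof [0.6759 0.277  0.106 ]
roof [0.7343 0.0726 0.106 ]
roof [0.593  0.0239 0.106 ]
roof [0.5364 0.2308 0.106 ]
vialcap [0.3945 0.2924 0.05  ]
scene base [0.392  0.2988 0.    ] [0.3924 0.2876 0.057 ]
holder [0.5077 0.1105 0.042 ]
latch [ 0.3734 -0.0422  0.07  ] hinge [0.5792 0.0241 0.104 ]
```

View pics/c1.png

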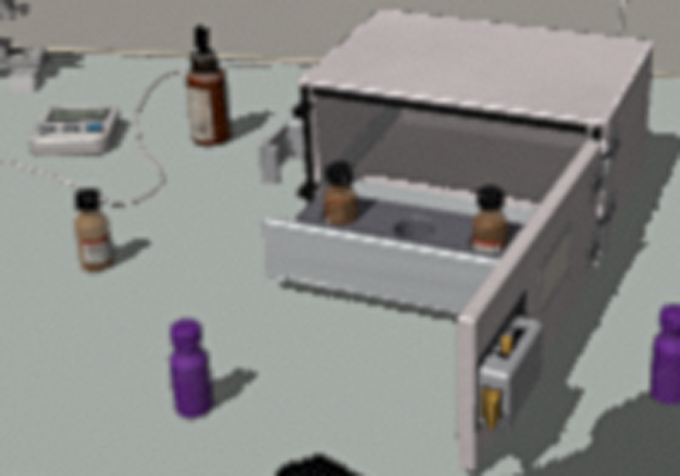

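View pics/c2.png

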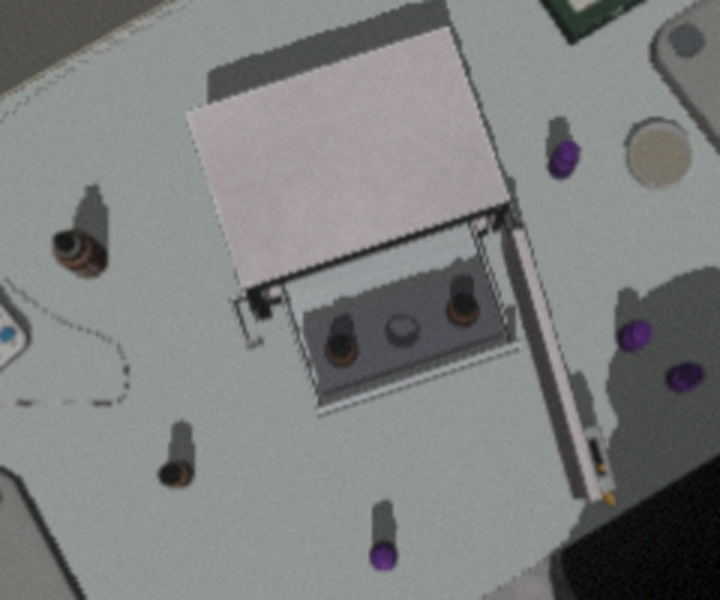

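The crop at scene (228,217) shows an amber vial with a black cap, so it is the target. The empty hole is at top (334,210). Next I refine the numbers.

Run:
```python
from h import *
c=snap('top');s=snap('scene')
def tri(a,b):
    o1,d1=ray(c,*a);o2,d2=ray(s,*b);d1/=np.linalg.norm(d1);d2/=np.linalg.norm(d2)
    t=np.linalg.lstsq(np.c_[d1,-d2],o2-o1,rcond=None)[0];p,q=o1+d1*t[0],o2+d2*t[1]
    return ((p+q)/2).round(4),np.linalg.norm(p-q).round(4)
im=c['pixels'].astype(int)
roi=np.zeros(im.shape[:2],np.uint8);roi[105:200,255:376]=1
m=((im[...,0]>im[...,1]+1)&(im[...,0]>140)).astype(np.uint8)*roi
m=cv2.morphologyEx(cv2.morphologyEx(m,cv2.MORPH_CLOSE,np.ones((7,7))),cv2.MORPH_OPEN,np.ones((9,9)))
k=max(cv2.findContours(m,cv2.RETR_EXTERNAL,cv2.CHAIN_APPROX_NONE)[0],key=cv2.contourArea)
P=np.array([onz(c,u,v,.106)[:2] for u,v in k[:,0]],np.float32)
(cx,cy),wh,ang=cv2.minAreaRect(P);print('roof',cx,cy,wh,ang,len(k))
th=np.deg2rad(ang if ang<45 else ang-90)
R=np.array([[np.cos(th),-np.sin(th)],[np.sin(th),np.cos(th)]])
for n,p in dict(nest=(-.138,0),hinge=(-.094,-.113),latchclosed=(-.112,.078),front=(-.182,0),keeper=(-.113,.117)).items():print(n,(R@p+[cx,cy]).round(4))
# amber/dark vial blobs
def blob(cam,box,f):
    u0,v0,u1,v1=box;a=cam['pixels'][v0:v1,u0:u1].astype(int);q=np.argwhere(f(a));return q.mean(0)[::-1]+[u0,v0],len(q),q.min(0)[::-1]+[u0,v0],q.max(0)[::-1]+[u0,v0]
amb=lambda a:(a[...,0]>a[...,2]*1.35)&(a[...,0]>30)
dk=lambda a:a.max(-1)<60
for n,cam,b in[('t',c,(248,245,270,270)),('s',s,(215,200,236,235))]:
    print(n,blob(cam,b,dk)); print(n,blob(cam,b,amb))
t=blob(c,(248,245,270,270),dk)[0];q=blob(s,(215,200,236,235),dk)[0];print('cap',tri(t,q))
print('hole scene',tri((334,210.3),(322,217.5)))
print('vl',onz(c,314,216,.075),'vr',onz(c,354.3,202,.075))
print('eyep',tri((608,143),(615,48)), onz(c,608,143,.35),onz(c,608,143,.3))
```

```text
roof 0.636883556842804 0.1530223786830902 (0.1531732678413391, 0.2183988243341446) 18.065105438232422 288
nest [0.5057 0.1102]
hinge [0.5826 0.0164]
latchclosed [0.5062 0.1924]
front [0.4639 0.0966]
keeper [0.4932 0.2292]
t (array([258.06451613, 257.11290323]), 62, array([253, 254]), array([263, 261]))
t (array([260.35294118, 258.41176471]), 17, array([258, 255]), array([262, 261]))
s (array([225.42857143, 208.57142857]), 35, array([223, 206]), array([228, 211]))
s (array([226.65263158, 218.30526316]), 95, array([222, 211]), array([232, 229]))
cap (array([0.3929, 0.2952, 0.0529]), np.float64(0.0036))
hole scene (array([0.5078, 0.1098, 0.0406]), np.float64(0.002))
vl [0.4900585  0.15820527 0.075     ] vr [0.52251572 0.06232397 0.075     ]
eyep (array([ 0.5673, -0.3218,  0.4091]), np.float64(0.0203)) [ 0.58648425 -0.37542782  0.35      ] [ 0.60033642 -0.41036464  0.3       ]
```

```bash
python3 -m jog '[[3,-3.1,0,0,0],[3,-3.1,0,0,0],[3,-3.1,0,0,0],[3,-3.1,0,0,0],[3,-3.1,0,0,0],[3,-3.1,0,0,0],[3,-3.1,0,0,0],[3,-3.1,0,0,0],[3,-3.1,0,0,0],[0,0,0,0,0]]' 10
```

```text
time: 1.3
ee_pos: [0.3623, -0.242, 0.22]
eef_rot: [0.99, 0.143, -0.001, 0.001]
ft_force: [-0.1, -0.9, -0.2]
width: 0.087
```

```bash
python3 -m jog '[[2.23,-3.55,0,0,0],[2.23,-3.55,0,0,0],[2.23,-3.55,0,0,0],[2.23,-3.55,0,0,0],[2.23,-3.55,0,0,0],[2.23,-3.55,0,0,0],[0.8,-4.88,0,0,0],[0.8,-4.88,0,0,0],[0.8,-4.88,0,0,0],[0.8,-4.88,0,0,0]]'
```

```text
time: 2.3
ee_pos: [0.4101, 0.2019, 0.2198]
eef_rot: [0.991, 0.136, 0.002, 0.003]
ft_force: [1.0, -0.7, -0.2]
width: 0.0869
```

```bash
python3 -m jog '[[0.4,-4.6,0,-0.03,0],[0.4,-4.6,0,0,0],[0,0,2.5,0,0],[0,0,2.5,0,0],[0,0,2.5,0,0],[0,0,2.5,0,0],[0,0,0,0,0],[0,0,0,0,0],[0,0,0,0,0],[0,0,0,0,0]]'
python3 - <<'E'
from h import *
c=snap('top','t2.png');s=snap('scene','s2.png')
a=s['pixels'][120:300,140:320];cv2.imwrite('pics/c3.png',cv2.cvtColor(cv2.resize(a,None,fx=3,fy=3),cv2.COLOR_RGB2BGR))
st=r.read_state();print(st['ee_pos'],st['eef_rot'],proj(s,st['ee_pos']),proj(s,[.393,.294,0]))
E
```

```text
time: 3.3
ee_pos: [0.3918, 0.303, 0.1205]
eef_rot: [0.988, 0.156, 0.006, 0.0]
ft_force: [-0.8, 0.4, -0.4]
width: 0.087
[0.39176085 0.30301576 0.12036927] [9.87750811e-01 1.55935478e-01 5.68933996e-03 3.04713077e-04] [219.45142479 180.87335805] [229.65702878 228.48824162]
```

View pics/c3.png

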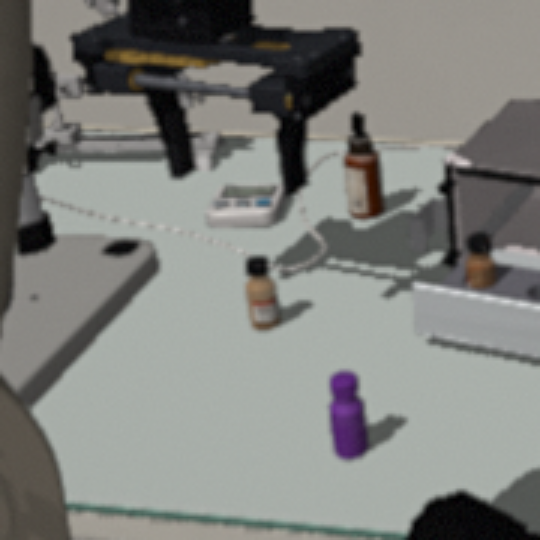

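Crop: the gripper hangs above the vial (vial body at image (228,217), fingertips around (219,178)), which matches the estimate. Descend and grip.

```bash
python3 -m jog '[[-0.25,0.75,0,0,0],[0,0,2.3,0,0],[0,0,2.3,0,0],[0,0,2.4,0,0],[0,0,0,0,1],[0,0,0,0,1],[0,0,0,0,1],[0,0,0,0,1],[0,0,0,0,1],[0,0,0,0,1]]' 10
```

```text
time: 4.4
ee_pos: [0.397, 0.2937, 0.0552]
eef_rot: [0.988, 0.155, 0.011, -0.0]
ft_force: [-0.4, -0.0, -0.2]
width: 0.0468
```

```bash
python3 -m jog '[[-0.45,0.0,0.45,0,0.5],[0,0,0,0,0.5],[0,0,0,0,1],[0,0,0,0,1],[0,0,0,0,1],[0,0,0,0,1],[0,0,0,0,1],[0,0,0,0,1],[0,0,0,0,1],[0,0,0,0,1]]' 10
python3 -c "
from h import *
s=snap('scene','s4.png');print(r.read_state()['ee_pos'])"
```

```text
time: 5.4
ee_pos: [0.3925, 0.2924, 0.0506]
eef_rot: [0.988, 0.155, 0.011, -0.0]
ft_force: [0.2, 0.4, 1.0]
width: 0.0179
[0.3925019  0.29236808 0.05057539]
```

```bash
python3 -c "
from h import *
s=snap('scene');a=s['pixels'][150:260,150:290];b=snap('top')['pixels'][200:310,190:330]
cv2.imwrite('pics/c5.png',cv2.cvtColor(cv2.resize(np.hstack([a,b]),None,fx=2.8,fy=2.8,interpolation=cv2.INTER_CUBIC),cv2.COLOR_RGB2BGR));print(r.read_state()['width'],proj(s,[.3925,.2924,.0]),proj(s,[.3925,.2924,.0286]))"
```

```text
0.017667963496134507 [229.92878592 228.79807117] [228.31990387 218.20807142]
```

View pics/c5.png

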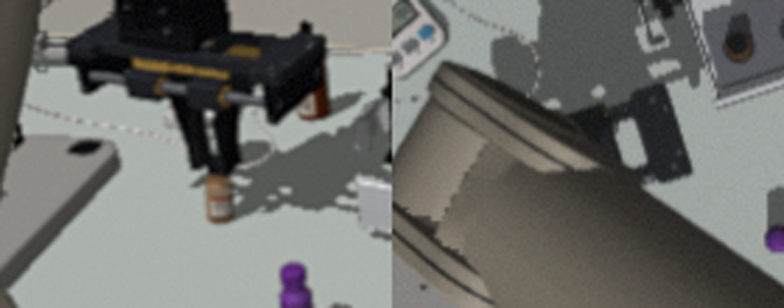

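The fingers hold the vial by its cap (width 18 mm), with the tips just at the cap's lower edge in the view at (225,211). The vial is upright. That hold works, so I lift and check it.

```bash
python3 -m jog '[[0,0,0,0,1],[0,0,-1,0,1],[0,0,-2,0,1],[0,0,-2.5,0,1],[0,0,-2.5,0,1],[0,0,-2,0,1],[0,0,0,0,1],[0,0,0,0,1],[0,0,0,0,1],[0,0,0,0,1]]' 12
python3 -c "
from h import *
s=snap('scene');a=s['pixels'][110:230,140:340]
cv2.imwrite('pics/c6.png',cv2.cvtColor(cv2.resize(a,None,fx=3.5,fy=3.5,interpolation=cv2.INTER_CUBIC),cv2.COLOR_RGB2BGR));st=r.read_state();p=st['ee_pos'];print(r.tip_extent,st['width'],p,proj(s,p),proj(s,p-[0,0,.0506]))"
```

```text
time: 6.55
ee_pos: [0.3888, 0.2923, 0.1562]
eef_rot: [0.988, 0.156, 0.01, 0.0]
ft_force: [-0.3, 0.7, 0.5]
width: 0.0177
0.022 0.017725274603892324 [0.3887342  0.29231444 0.15612088] [219.05277444 167.38464374] [222.36795229 188.69109871]
```

View pics/c6.png

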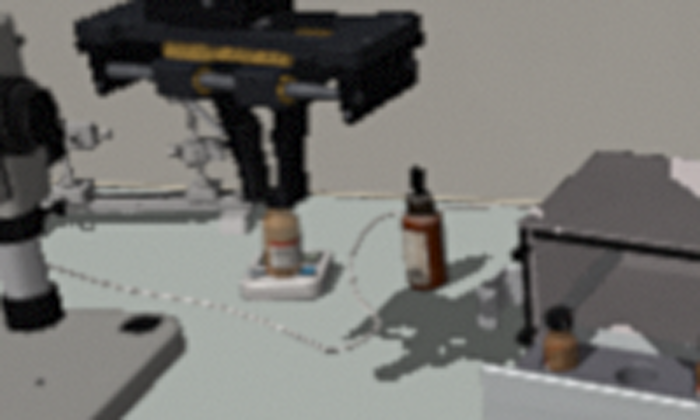

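```bash
python3 -m jog '[[0,0,-0.5,0,1],[1.12,4.19,0,0,1],[1.12,4.19,0,0,1],[1.12,4.19,0,0,1],[1.12,4.19,0,0,1],[1.12,4.19,0,0,1],[0,0,0,0,1],[0,0,0,0,1],[0,0,0,0,1],[0,0,0,0,1]]'
```

```text
time: 7.6
ee_pos: [0.5087, 0.1061, 0.1622]
eef_rot: [0.987, 0.159, 0.008, -0.001]
ft_force: [-0.4, -0.5, 0.5]
width: 0.0177
```

```bash
python3 -m jog '[[-0.1,-0.46,0,0,1],[0,0,1.4,0,1],[0,0,1.4,0,1],[0,0,1.4,0,1],[0,0,1.3,0,1],[0,0,0,0,1],[0,0,0,0,1],[0,0,0,0,1],[0,0,0,0,1],[0,0,0,0,1]]'
python3 -c "
from h import *
s=snap('scene');a=s['pixels'][150:250,260:400]
cv2.imwrite('pics/c7.png',cv2.cvtColor(cv2.resize(a,None,fx=5,fy=5,interpolation=cv2.INTER_CUBIC),cv2.COLOR_RGB2BGR));p=r.read_state()['ee_pos'];print(p,(proj(s,p-[0,0,.0506])-[260,150])*5,(proj(s,[.5065,.1102,.042])-[260,150])*5)"
```

```text
time: 8.6
ee_pos: [0.5052, 0.1138, 0.1018]
eef_rot: [0.987, 0.162, 0.008, -0.002]
ft_force: [-0.1, 0.3, -0.1]
width: 0.0177
[0.50529938 0.11375955 0.10181787] [296.80177196 316.4357704 ] [305.18489516 335.82520085]
```

View pics/c7.png

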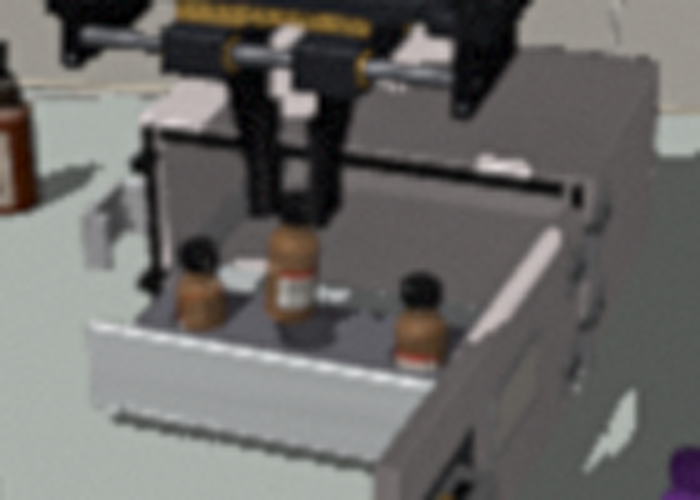

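The vial hangs above the block between its neighbours (crop about (293,275); neighbours about (202,290) and (421,320)). It looks slightly left of the hole. I'll measure it relative to the neighbours.

Run:
```python
from h import *
s=snap('scene');im=s['pixels'].astype(int)
amb=(im[...,0]>im[...,2]*1.3)&(im[...,0]>70)
n,l,st,ce=cv2.connectedComponentsWithStats(amb[185:230,290:355].astype(np.uint8))
for i in range(1,n):
    if st[i,4]>20:
        print(st[i]+[290,185,0,0,0],ce[i].round(1)+[290,185])
        for v in range(st[i,1],st[i,1]+st[i,3]):
            w=np.where(l[v]==i)[0]; print(v+185,w.min()+290,w.max()+290,end='; ')
        print()
p=r.read_state()['ee_pos'];N=np.array([.5065,.1102]);th=np.deg2rad(18.2);y=np.array([-np.sin(th),np.cos(th)])
for k,q,z0 in[('L',N+.052*y,.021),('R',N-.052*y,.021),('held',p[:2],p[2]-.0506),('seat',N,.021)]:
    print(k,[proj(s,[*q,z0+z]).round(2) for z in(0,.04,.057)])
```

```text
[313 195  11  20 128] [317.3 202.7]
195 315 317; 196 314 322; 197 314 323; 198 314 323; 199 314 323; 200 314 323; 201 314 322; 202 314 322; 203 314 321; 204 314 322; 205 313 322; 206 313 315; 207 313 315; 208 313 315; 209 313 314; 210 313 314; 211 313 315; 212 313 320; 213 314 319; 214 315 315; 
[295 205  10  11  88] [299.  209.8]
205 296 302; 206 296 303; 207 295 303; 208 295 304; 209 295 303; 210 295 302; 211 295 302; 212 295 302; 213 295 302; 214 296 302; 215 297 302; 
[339 212  10  11  93] [343.2 217.1]
212 341 344; 213 340 347; 214 339 348; 215 339 348; 216 339 348; 217 339 347; 218 339 347; 219 339 346; 220 339 347; 221 339 347; 222 341 347; 
L [array([299.94, 221.43]), array([299.14, 206.07]), array([298.79, 199.34])]
R [array([343.36, 229.27]), array([343.5 , 213.44]), array([343.56, 206.5 ])]
held [array([319.33, 213.33]), array([318.94, 197.23]), array([318.76, 190.17])]
seat [array([321.22, 225.27]), array([320.87, 209.68]), array([320.71, 202.84])]
```

```bash
python3 -m jog '[[0,0.55,0,0,1],[0,0,0,0,1],[0,0,0.5,0,1],[0,0,0,0,1],[0,0,0,0,1],[0,0,0,0,1],[0,0,0,0,1],[0,0,0,0,1],[0,0,0,0,1],[0,0,0,0,1]]'; python3 -c "
from h import *
s=snap('scene');im=s['pixels'].astype(int)
amb=(im[...,0]>im[...,2]*1.3)&(im[...,0]>70)
for v in range(196,220):
    w=np.where(amb[v,305:335])[0]+305
    if len(w):print(v,w.min(),w.max(),end='; ')
st=r.read_state();p=st['ee_pos'];print(p,[proj(s,[p[0],p[1],p[2]-.0506+z]).round(2) for z in(0,.04)])"
```

```text
time: 9.7
ee_pos: [0.5075, 0.108, 0.0967]
eef_rot: [0.987, 0.162, 0.008, -0.001]
ft_force: [-0.3, 0.1, 1.0]
width: 0.018
197 319 319; 198 318 324; 199 317 325; 200 316 326; 201 316 326; 202 316 326; 203 317 325; 204 317 325; 205 316 325; 206 316 325; 207 316 325; 208 316 323; 209 316 317; 210 316 317; 211 316 317; 212 316 317; 213 316 318; 214 316 323; 215 316 322; 216 318 322; [0.50740806 0.10805941 0.09664848] [array([322.01, 215.71]), array([321.67, 199.68])]
```

```bash
python3 -m jog '[[0,0,0.4,0,1],[0,0,0.3,0,1],[0,0,0.3,0,1],[0,0,0.3,0,1],[0,0,0.3,0,1],[0,0,0,0,1],[0,0,0,0,1],[0,0,0,0,1],[0,0,0,0,1],[0,0,0,0,1]]' 8
```

```text
time: 10.75
ee_pos: [0.5083, 0.1073, 0.0794]
eef_rot: [0.987, 0.161, 0.008, -0.001]
ft_force: [-0.6, -1.5, -1.1]
width: 0.0179
```

```bash
python3 -m jog '[[0,0,0.3,0,1],[0,0,0.25,0,1],[0,0,0.2,0,1],[0,0,0,0,1],[0,0,0,0,1],[0,0,0,0,1],[0,0,0,0,1],[0,0,0,0,1],[0,0,0,0,1],[0,0,0,0,1]]'; python3 -c "
from h import *
s=snap('scene');im=s['pixels'].astype(int)
amb=(im[...,0]>im[...,2]*1.3)&(im[...,0]>70)
for v in range(196,226):
    w=np.where(amb[v,308:332])[0]+308
    if len(w):print(v,w.min(),w.max(),end='; ')
cv2.imwrite('pics/c8.png',cv2.cvtColor(cv2.resize(s['pixels'][170:240,280:370],None,fx=6,fy=6,interpolation=cv2.INTER_CUBIC),cv2.COLOR_RGB2BGR))"
```

```text
time: 11.75
ee_pos: [0.5086, 0.1074, 0.0714]
eef_rot: [0.987, 0.161, 0.008, -0.001]
ft_force: [0.5, -0.4, 0.7]
width: 0.0179
207 319 319; 208 318 322; 209 318 326; 210 317 326; 211 317 326; 212 317 325; 213 317 325; 214 317 324; 215 317 323; 216 317 325; 217 317 326; 218 317 324; 219 318 318;
```

View pics/c8.png

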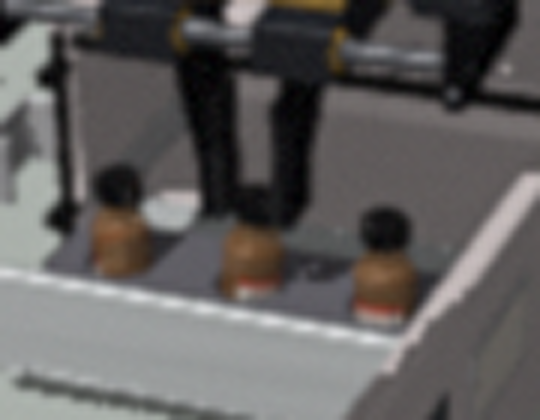

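The three caps lie in line ((118,185), (253,205), (385,230) in the crop), and the middle one sits at the midpoint, so the vial is seated. Release and lift.

```bash
python3 -m jog '[[0,0,0,0,0.6],[0,0,0,0,0.6],[0,0,0,0,0.6],[0,0,0,0,0.6],[0,0,0,0,0.6],[0,0,0,0,0.6],[0,0,-0.5,0,0.6],[0,0,-2,0,0.6],[0,0,-4,0,0.6],[0,0,-4,0,0.6]]'; python3 -c "
from h import *
s=snap('scene');c=snap('top');im=s['pixels'].astype(int)
amb=(im[...,0]>im[...,2]*1.3)&(im[...,0]>70)
for v in range(196,226):
    w=np.where(amb[v,308:332])[0]+308
    if len(w):print(v,w.min(),w.max(),end='; ')
cv2.imwrite('pics/c9.png',cv2.cvtColor(cv2.resize(np.hstack([s['pixels'][150:250,270:390],c['pixels'][140:240,270:390]]),None,fx=3.3,fy=3.3,interpolation=cv2.INTER_CUBIC),cv2.COLOR_RGB2BGR))"
```

```text
time: 12.8
ee_pos: [0.5033, 0.107, 0.1755]
eef_rot: [0.987, 0.162, 0.004, -0.002]
ft_force: [0.7, -0.5, 0.9]
width: 0.0348
208 318 322; 209 317 323; 210 316 324; 211 316 324; 212 316 324; 213 316 323; 214 316 323; 215 316 323; 216 316 324; 217 316 325; 218 317 323;
```

```bash
python3 -m jog '[[-3.1,-1.1,0,0,1],[-3.1,-1.1,0,0,1],[-3.1,-1.1,0,0,1],[0,0,2.5,0,1],[0,0,2.5,0,1],[0,0,2.5,0,1],[0,0,2.0,0,1],[0,0,0,0,1],[0,0,0,0,1],[0,0,0,0,1]]' 10; python3 -c "
from h import *
s=snap('scene');p=r.read_state()['ee_pos'];print(p,[proj(s,p-[0,0,k]).round(1) for k in(0,.022)])
cv2.imwrite('pics/c10.png',cv2.cvtColor(cv2.resize(np.hstack([s['pixels'][140:260,240:390]]),None,fx=5,fy=5,interpolation=cv2.INTER_CUBIC),cv2.COLOR_RGB2BGR))"
```

```text
time: 13.9
ee_pos: [0.4088, 0.1092, 0.0839]
eef_rot: [0.987, 0.162, 0.014, 0.004]
ft_force: [-0.5, 0.7, 0.2]
width: 0.0007
[0.40903148 0.10922125 0.08411095] [array([290.3, 218.7]), array([290.9, 228.2])]
```

View pics/c10.png

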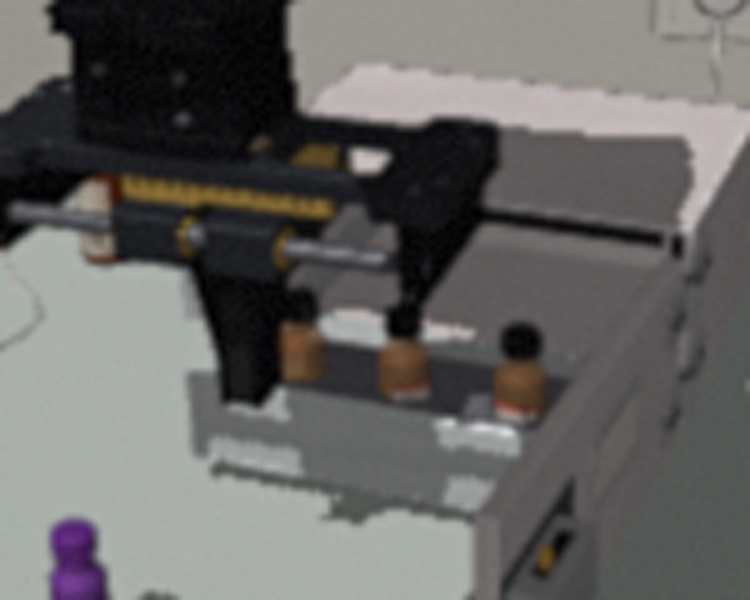

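Tip seen at image (289,220), about 4 mm below the TCP, where the stated 22 mm would put it near row 228. The fingertip height matters for the tray push, so I touch the bench gently to calibrate it.

```bash
python3 -m jog '[[0,0,1.5,0,1],[0,0,1.5,0,1],[0,0,1.5,0,1],[0,0,1.0,0,1],[0,0,0,0,1],[0,0,0,0,1],[0,0,0.3,0,1],[0,0,0,0,1],[0,0,0,0,1],[0,0,0,0,1]]'
```

```text
time: 14.95
ee_pos: [0.4176, 0.1086, 0.0319]
eef_rot: [0.987, 0.16, 0.021, 0.006]
ft_force: [-0.8, -0.7, -0.4]
width: 0.0009
```

```bash
python3 -m jog '[[-0.3,0,0.3,0,1],[0,0,0.3,0,1],[0,0,0.3,0,1],[0,0,0,0,1],[0,0,0.2,0,1],[0,0,0,0,1],[0,0,0.2,0,1],[0,0,0,0,1],[0,0,0.2,0,1],[0,0,0,0,1]]'
```

```text
time: 15.95
ee_pos: [0.4151, 0.1075, 0.0155]
eef_rot: [0.987, 0.16, 0.021, 0.006]
ft_force: [-0.3, 0.2, 0.1]
width: 0.0004
```

```bash
python3 -m jog '[[0,0,0.3,0,1],[0,0,0.2,0,1],[0,0,0.15,0,1],[0,0,0,0,1],[0,0,0.15,0,1],[0,0,0,0,1],[0,0,0.15,0,1],[0,0,0,0,1],[0,0,0.15,0,1],[0,0,0,0,1]]'
```

```text
time: 16.95
ee_pos: [0.4157, 0.1074, 0.0036]
eef_rot: [0.987, 0.16, 0.021, 0.006]
ft_force: [-0.1, -0.1, -0.6]
width: 0.0005
```

```bash
python3 -m jog '[[0,0,0.15,0,1],[0,0,0.15,0,1],[0,0,0,0,1],[0,0,0.15,0,1],[0,0,0,0,1],[0,0,0.15,0,1],[0,0,0,0,1],[0,0,0.15,0,1],[0,0,0,0,1],[0,0,0,0,1]]'
```

```text
time: 17.95
ee_pos: [0.4163, 0.1075, 0.0]
eef_rot: [0.987, 0.16, 0.02, 0.009]
ft_force: [-0.4, -0.6, 0.5]
width: 0.0003
```

Contact at TCP z = 0.000, so the tips are effectively at the TCP height. I raise to z = 0.047, which keeps the body above the roof, and push the tray.

```bash
python3 -m jog '[[0,0,-2.4,0,1],[0,0,-2.4,0,1],[0,0,0,0,1],[1.2,0,0,0,1],[1.0,0,0,0,1],[0.5,0,0,0,1],[0.4,0,0,0,1],[0.5,0,0,0,1],[0.6,0,0,0,1],[0.6,0,0,0,1]]'
```

```text
time: 18.95
ee_pos: [0.4595, 0.1231, 0.0479]
eef_rot: [0.987, 0.16, 0.017, 0.01]
ft_force: [-1.1, -0.7, 1.8]
width: 0.0006
```

```bash
python3 -m jog '[[0.8,0,0,0,1],[0.9,0,0,0,1],[0.9,0,0,0,1],[0.9,0,0,0,1],[0.9,0,0,0,1],[0.9,0,0,0,1],[0.8,0,0,0,1],[0.5,0,0,0,1],[0.3,0,0,0,1],[0.2,0,0,0,1]]'
```

```text
time: 19.95
ee_pos: [0.5325, 0.1471, 0.0487]
eef_rot: [0.987, 0.16, 0.015, 0.01]
ft_force: [-1.2, -0.7, -1.4]
width: 0.0006
```

```bash
python3 -m jog '[[0.3,0,0,0,1],[0.3,0,0,0,1],[0.2,0,0,0,1],[0.15,0,0,0,1],[0.15,0,0,0,1],[0.15,0,0,0,1],[0.15,0,0,0,1],[0.15,0,0,0,1],[0.15,0,0,0,1],[0.15,0,0,0,1]]'
```

```text
time: 20.95
ee_pos: [0.5432, 0.1507, 0.0489]
eef_rot: [0.987, 0.16, 0.007, 0.013]
ft_force: [-9.2, -3.6, 7.7]
width: 0.0007
```

```bash
python3 -m jog '[[-0.5,0,0,0,1],[-2,0,0,0,1],[-4,0,0,0,1],[-4,0,0,0,1],[0,0,-4,0,1],[0,0,-4,0,1],[0,0,-4,0,1],[0,0,0,0,1],[0,0,0,0,1],[0,0,0,0,1]]'; python3 -c "
from h import *
s=snap('scene');c=snap('top')
cv2.imwrite('pics/c11.png',cv2.cvtColor(np.hstack([cv2.resize(s['pixels'][150:300,250:400],None,fx=3,fy=3,interpolation=cv2.INTER_CUBIC),cv2.resize(c['pixels'][130:280,260:410],None,fx=2.3,fy=3,interpolation=cv2.INTER_CUBIC)]),cv2.COLOR_RGB2BGR))
from numpy import deg2rad
th=deg2rad(18.1);R=np.array([[np.cos(th),-np.sin(th)],[np.sin(th),np.cos(th)]])
for n,x in(('in',-.082),('out10',-.092)):
  print(n,[((proj(s,[*(R@[x,y]+[.6369,.153]),.055])-[250,150])*3).round(1) for y in(.088,0,-.088)])
"
```

```text
time: 21.95
ee_pos: [0.4353, 0.1197, 0.1688]
eef_rot: [0.987, 0.161, 0.008, 0.015]
ft_force: [0.2, 0.6, -0.5]
width: 0.0002
in [array([134.1, 136.5]), array([237.8, 152.9]), array([348.6, 170.4])]
out10 [array([128.9, 141.9]), array([233.4, 158.6]), array([345.2, 176.5])]
```

View pics/c11.png

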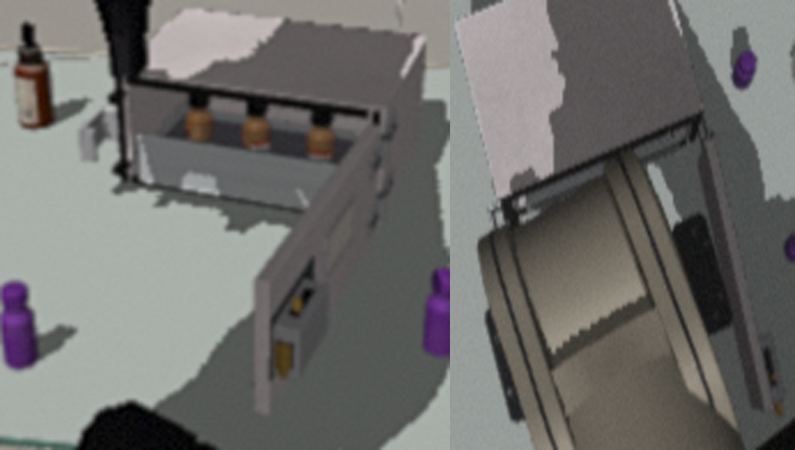

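Picture: the panel's top-left corner at (138,136) matches the "in" prediction of (134,136), and all three vials are upright. Now the door path, starting with the purple vials beside the door.

Run:
```python
from h import *
c=snap('top');im=c['pixels'].astype(int)
m=((im[...,2]>im[...,1]+35)&(im[...,0]>im[...,1]+10)).astype(np.uint8)
n,l,st,ce=cv2.connectedComponentsWithStats(m)
for i in range(1,n):
    if st[i,4]>15:print(ce[i].round(1),st[i,4],onz(c,*ce[i],.035).round(3))
s=snap('scene')
# door top outer edge points, lines: door free top corner & gold tongue
print('door tip top(c11 scene 262,278)',onz(s,250+262/3,150+276/3,.104).round(4), 'top view', onz(c,260+(768-450)/6.9*3,130+405/3,.056).round(4))
st=r.read_state();print(st['joint_positions'])
H=np.array([.5826,.0164])
for phi in(1.53,1.3,1,.7,.4,.2,.05,0):
    a=np.deg2rad(108.1)+phi;d=np.array([np.cos(a),np.sin(a)]);nn=np.array([-d[1],d[0]])
    print(phi,(H+.14*d+.018*nn).round(4),'latch',(H+.191*d+.018*nn).round(4),np.linalg.norm(H+.14*d+.03*nn).round(3))
```

```text
[388.3 151.5] 59 [ 0.655 -0.028  0.035]
[412.5 211.5] 44 [ 0.503 -0.083  0.035]
[429.2 225.5] 53 [ 0.468 -0.122  0.035]
door tip top(c11 scene 262,278) [ 0.3758 -0.0319  0.104 ] top view [ 0.3732 -0.0404  0.056 ]
[ 0.69357401  0.04990186 -1.08874095  1.93410222  0.08192708  1.17900208
 -1.67194456]
1.53 [ 0.4528 -0.039 ] latch [ 0.4037 -0.0528] 0.459
1.3 [ 0.4436 -0.0079] latch [ 0.3926 -0.0102] 0.445
1 [0.4426 0.0343] latch [0.3932 0.0471] 0.44
0.7 [0.4541 0.0749] latch [0.4108 0.1017] 0.452
0.4 [0.4771 0.1102] latch [0.4437 0.1487] 0.479
0.2 [0.4979 0.1293] latch [0.4727 0.1737] 0.503
0.05 [0.5157 0.1407] latch [0.4975 0.1883] 0.523
0 [0.522  0.1439] latch [0.5062 0.1924] 0.529
```

```bash
python3 -m jog '[[-0.87,4.32,0,0,1],[-0.87,4.32,0,0,1],[-0.87,4.32,0,0,1],[-0.87,4.32,0,0,1],[0,0,0,0,1],[0,0,0,0,1],[0,0,1.5,0,1],[0,0,1.5,0,1],[0,0,0,0,1],[0,0,0,0,1]]'
```

```text
time: 23.15
ee_pos: [0.4564, -0.0566, 0.138]
eef_rot: [0.986, 0.166, 0.004, 0.011]
ft_force: [0.7, -0.8, 0.4]
width: 0.0007
```

```bash
python3 -m jog '[[0,0,2.2,0,1],[0,0,2.2,0,1],[0,0,2.2,0,1],[0,0,2.2,0,1],[0,0,0,0,1],[0,-0.5,0,0,1],[0,-0.5,0,0,1],[0,-0.5,0,0,1],[0,-0.5,0,0,1],[0,-0.5,0,0,1]]'
```

```text
time: 24.15
ee_pos: [0.4542, -0.0301, 0.0552]
eef_rot: [0.986, 0.168, 0.009, 0.013]
ft_force: [0.6, -0.7, -0.6]
width: 0.0009
```

```bash
python3 -m jog '[[0.1,-0.6,0.3,0,1],[0.1,-0.8,0.3,0,1],[0.1,-0.8,0,0,1],[0.1,-0.8,0,0,1],[0.1,-0.8,0,0,1],[0.1,-0.8,0,0,1],[0.2,-0.8,0,0,1],[0.2,-0.8,0,0,1],[0.4,-0.8,0,0,1],[0.4,-0.8,0,0,1]]'
```

```text
time: 25.15
ee_pos: [0.4445, 0.0561, 0.0469]
eef_rot: [0.986, 0.168, 0.01, 0.014]
ft_force: [-0.1, -0.3, 0.1]
width: 0.0003
```

```bash
python3 -m jog '[[0.7,-0.75,0,0,1],[0.75,-0.7,0,0,1],[0.8,-0.67,0,0,1],[0.8,-0.67,0,0,1],[0.8,-0.65,0,0,1],[0.8,-0.6,0,0,1],[0.6,-0.3,0,0,1],[0.5,-0.25,0,0,1],[0,0,0,0,1],[0,0,0,0,1]]'; python3 -c "
from h import *
s=snap('scene');c=snap('top');print(r.read_state()['ee_pos'])
cv2.imwrite('pics/c12.png',cv2.cvtColor(np.hstack([cv2.resize(s['pixels'][150:270,250:400],None,fx=4,fy=4,interpolation=cv2.INTER_CUBIC)]),cv2.COLOR_RGB2BGR))"
```

```text
time: 26.15
ee_pos: [0.486, 0.1259, 0.0458]
eef_rot: [0.986, 0.169, 0.009, 0.013]
ft_force: [-0.3, -0.3, 0.2]
width: 0.0002
[0.48601995 0.12568855 0.04584225]
```

```bash
python3 -m jog '[[-1.4,0.4,0,0,1],[-1.4,0.4,0,0,1],[-0.3,-1.5,-0.4,0,1],[-0.3,-1.5,0,0,1],[-0.3,-1.4,0,0,1],[0,0,0,0,1],[0,0,0,0,1],[0.5,-0.15,0,0,1],[0.5,-0.15,0,0,1],[0.4,-0.1,0,0,1]]'
python3 - <<'E'
from h import *
s=snap('scene');im=s['pixels'].astype(int)
# brass tongue and door-coloured pixels: predicted door outer top free corner for angles
for phi in(.5,.4,.35,.3,.25,.2):
    a=np.deg2rad(108.1)+phi;d=np.array([np.cos(a),np.sin(a)]);n=np.array([-d[1],d[0]]);H=np.array([.5826,.0164])
    print(phi,proj(s,[*(H+.216*d),.104]).round(1),proj(s,[*(H+.216*d),.008]).round(1))
cv2.imwrite('pics/c12.png',cv2.cvtColor(cv2.resize(s['pixels'][150:270,250:400],None,fx=4,fy=4,interpolation=cv2.INTER_CUBIC),cv2.COLOR_RGB2BGR))
E
```

```text
time: 27.25
ee_pos: [0.451, 0.1547, 0.0495]
eef_rot: [0.986, 0.166, 0.01, 0.014]
ft_force: [-0.8, 0.3, 0.2]
width: 0.0003
0.5 [275.6 199.2] [278.9 238. ]
0.4 [275.8 194.6] [279.  232.7]
0.35 [276.3 192.3] [279.4 230.2]
0.3 [277.  190.1] [280.  227.6]
0.25 [277.9 187.9] [280.9 225.2]
0.2 [279.  185.8] [281.9 222.8]
```

View pics/c12.png

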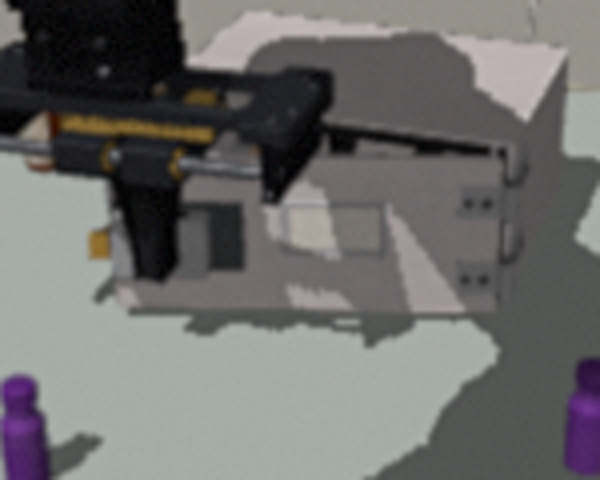

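Picture: the fingers stand in front of the latch case (crop (152,250)), the tongue is at (98,243), and the bottom free corner at (118,308) gives a door angle of about 0.29. Continue pushing on the case.

```bash
python3 -m jog '[[0.45,-0.2,0,0,1],[0.5,-0.2,0,0,1],[0.5,-0.18,0,0,1],[0.5,-0.18,0,0,1],[0.5,-0.16,0,0,1],[0.5,-0.16,0,0,1],[0.45,-0.15,0,0,1],[0.3,-0.1,0,0,1],[0.2,-0.05,0,0,1],[0.2,0,0,0,1]]'
```

```text
time: 28.3
ee_pos: [0.4889, 0.1839, 0.0492]
eef_rot: [0.986, 0.166, 0.01, 0.014]
ft_force: [0.4, 0.1, -0.1]
width: 0.0003
```

```bash
python3 -m jog '[[0.15,0,0,0,1],[0.15,0,0,0,1],[0.15,0,0,0,1],[0.15,0,0,0,1],[0.15,0,0,0,1],[0.15,0,0,0,1],[0.15,0,0,0,1],[0.15,0,0,0,1],[0.15,0,0,0,1],[0.15,0,0,0,1]]'
```

```text
time: 29.3
ee_pos: [0.4938, 0.1859, 0.0482]
eef_rot: [0.986, 0.167, -0.0, 0.018]
ft_force: [-7.7, -2.9, 8.1]
width: 0.0001
```

```bash
python3 -m jog '[[0.15,0,-0.1,0,1],[0.15,0,-0.05,0,1],[0.17,0,-0.05,0,1],[0.17,0,-0.05,0,1],[0.17,0,-0.05,0,1],[0.17,0,-0.05,0,1],[0.17,0,-0.05,0,1],[0.17,0,-0.05,0,1],[0.17,0,-0.05,0,1],[0.17,0,-0.05,0,1]]'
```

```text
time: 30.3
ee_pos: [0.4931, 0.1854, 0.0487]
eef_rot: [0.985, 0.168, -0.018, 0.025]
ft_force: [-8.5, -3.3, 5.4]
width: 0.0003
```

```bash
python3 -m jog '[[0.2,0,-0.08,0,1],[0.24,0,-0.08,0,1],[0.26,0,-0.08,0,1],[0.28,0,-0.08,0,1],[0.28,0,-0.08,0,1],[0.28,0,-0.08,0,1],[0.28,0,-0.08,0,1],[0.28,0,-0.08,0,1],[0.28,0,-0.08,0,1],[0.28,0,-0.08,0,1]]'
```

```text
time: 31.3
ee_pos: [0.4955, 0.1864, 0.0491]
eef_rot: [0.984, 0.169, -0.044, 0.033]
ft_force: [-11.8, -4.2, 7.4]
width: 0.0006
```

```bash
python3 -m jog '[[0.3,0,-0.15,0,1],[0.3,0,-0.15,0,1],[0.33,0,-0.15,0,1],[0.33,0,-0.15,0,1],[0.35,0,-0.15,0,1],[0.35,0,-0.15,0,1],[0.35,0,-0.15,0,1],[0.35,0,-0.15,0,1],[0.35,0,-0.15,0,1],[0.35,0,-0.15,0,1]]'
```

```text
time: 32.3
ee_pos: [0.4955, 0.1862, 0.0502]
eef_rot: [0.981, 0.171, -0.082, 0.045]
ft_force: [-15.1, -5.5, 7.4]
width: 0.0002
```

```bash
python3 -m jog '[[0.35,0,-0.25,0,1],[0.37,0,-0.25,0,1],[0.39,0,-0.25,0,1],[0.39,0,-0.25,0,1],[0.39,0,-0.25,0,1],[0,0,0,0,1],[-0.3,0,0,0,1],[-0.5,0,0,0,1],[-1,0,0,0,1],[0,0,0,0,1]]'
python3 - <<'E'
from h import *
s=snap('scene');im=s['pixels'].astype(int);c=snap('top');print(r.read_state()['ft_force'])
for phi in(.06,.03,.0):
    a=np.deg2rad(108.1)+phi;d=np.array([np.cos(a),np.sin(a)]);H=np.array([.5826,.0164])
    print(phi,[proj(s,[*(H+k*d),z]).round(1) for k,z in((.216,.008),(.108,.008),(.108,.104))],proj(c,[*(H+.216*d),.104]).round(1))
g=cv2.cvtColor(s['pixels'],cv2.COLOR_RGB2GRAY)
x=300;print('col300',g[195:235,300]);print('col290',g[195:235,290])
E
```

```text
time: 33.3
ee_pos: [0.4756, 0.1787, 0.055]
eef_rot: [0.978, 0.173, -0.107, 0.053]
ft_force: [0.2, -0.4, -0.4]
width: 0.0004
[-0.08370662  0.43680053  0.15893356]
0.06 [array([285.9, 216.4]), array([328.9, 222.6]), array([328.5, 185.5])] [287.8 209.3]
0.03 [array([286.9, 215.2]), array([329.3, 221.9]), array([328.9, 184.9])] [286.9 206.7]
0.0 [array([288. , 213.9]), array([329.7, 221.2]), array([329.4, 184.3])] [286. 204.]
col300 [ 91  90  90  91  90  91  91  88  89  88  89  89  90  97 108 113 112 112
 115 112  92 106 160 159 121  91  85  86  87 117 163 176 175 172 176 174
 174 174 174 174]
col290 [ 15  16  10  12  13  11  13  14  10  13  17   6   7  33  79 115 128 142
 128 109 147 172 177 175 174 175 174 175 172 176 175 174 173 174 175 174
 175 174 175 174]
```

```bash
python3 -m jog '[[-2,0,0,0,1],[0,0,-3,0,1],[0,0,-4,0,1],[0,4.5,-1,0,1],[0,4.8,0,0,1],[0,4.8,0,0,1],[0,4.8,0,0,1],[0,4.8,0,0,1],[0,4.8,0,0,1],[0,0,0,0,1]]'
python3 - <<'E'
from h import *
s=snap('scene','s20.png');c=snap('top','t20.png')
a=s['pixels'].astype(int)
# brass tongue
for nm,q,b in(('scene',s,(255,180,310,225)),('top',c,(265,185,300,225))):
    im=q['pixels'].astype(int)[b[1]:b[3],b[0]:b[2]];m=np.argwhere((im[...,0]>im[...,2]*1.7)&(im[...,0]>90));print(nm,len(m),(m.mean(0)[::-1]+b[:2]) if len(m) else'',(m.min(0)[::-1]+b[:2],m.max(0)[::-1]+b[:2]) if len(m) else '')
g=cv2.cvtColor(c['pixels'],cv2.COLOR_RGB2GRAY)
print('top rows190-216, cols 278-372 step 6');print(g[190:217,278:372:6])
E
```

```text
time: 34.4
ee_pos: [0.5784, -0.0924, 0.1615]
eef_rot: [0.978, 0.174, -0.104, 0.054]
ft_force: [-1.2, 0.4, 0.4]
width: 0.0001
scene 19 [284.84210526 194.31578947] (array([261, 189]), array([293, 200]))
top 6 [291.16666667 207.83333333] (array([287, 205]), array([296, 211]))
top rows190-216, cols 278-372 step 6
[[126 155 154 130  33  59 120 160 119  98  96 125 142 143 145 150]
 [115 159 153  69  39  83 153 151  94 100 105 143 145 147 141 145]
 [124 158 131  31  64 123 158 122  92  92 127 147 148 144 143 144]
 [141 157  76  41  85 152 148  99  95 101 145 147 145 147 142 143]
 [144 148  37  67 117 159 117  98  95 126 145 146 147 143 146 147]
 [145  91  48  87 154 150  98  96 108 140 146 143 141 145 145 143]
 [144  40  70 119 161 123  75  96 129 144 144 145 146 144 145 144]
 [137  30  89 155 153  93  42 107 144 146 145 145 143 143 145 145]
 [133  27 116 156 125  66  51 127 147 148 146 146 145 144 147 142]
 [132  49 152 151  93  52  76 146 143 145 143 143 147 143 144 144]
 [ 72  98 157 128  74  75 120 144 146 143 147 144 144 143 147 147]
 [ 73 142 153  91  91 101 141 142 143 146 146 143 14
[... 320 characters left out ...]
 145 145 145 145 145 146 145]
 [140 143 130  96 122  90 146 146 144 147 147 146 146 146 145 145]
 [147 142 127 122 100 123 148 144 147 145 146 144 144 146 146 149]
 [144 139 129 128  94 145 147 143 144 144 143 146 143 146 145 144]
 [145 130 133 104 120 144 148 145 149 144 148 149 146 142 147 144]
 [144 107 124  90 142 145 142 146 143 145 144 144 144 148 145 145]
 [143 109 106 118 147 148 146 146 146 145 144 146 147 146 147 148]
 [147 116 104 140 148 147 147 144 145 147 145 144 147 144 146 143]
 [145  99 130 147 145 149 148 143 146 145 146 144 143 146 144 146]
 [146  98 146 146 146 146 145 145 142 145 143 145 145 143 143 146]
 [148 128 146 146 144 144 148 145 146 143 147 146 142 146 143 145]]
```

Run:
```python
from h import *
c=snap('top');g=cv2.cvtColor(c['pixels'],cv2.COLOR_RGB2GRAY).astype(float)
def line(P,n):
    vx,vy,x0,y0=cv2.fitLine(np.float32(P),cv2.DIST_HUBER,0,.001,.001).ravel()
    t=np.arctan2(vy,vx)%np.pi;res=np.abs((np.array(P)-[x0,y0])@[-vy,vx]);print(n,len(P),'angle',np.degrees(t).round(2),'res',np.median(res).round(5));return t,np.array([x0,y0])
D=[];E=[]
for u in range(287,366):
    v0=200-(u-290)*.32; vs=np.arange(int(v0)-4,int(v0)+5); w=np.clip(g[vs,u]-110,0,None)
    if w.max()>25: v=(w*vs).sum()/w.sum(); D.append(onz(c,u,v,.104)[:2]); 
    # roof/gap edge: steepest drop above door
    vs=np.arange(int(v0)-14,int(v0)-2);k=np.argmin(np.diff(g[vs,u])); E.append(onz(c,u,vs[k]+.5,.106)[:2])
td,pd=line(D,'door');te,pe=line(E,'roof edge')
print('door-roof angle rad',td-te)
n=np.array([-np.cos(np.deg2rad(18.1)),-np.sin(np.deg2rad(18.1))])
for p in (D[0],D[-1]):
    q=np.array(p)-[.6369,.153]; print('cab x,y',-(q@n).round(4), (q@[ -np.sin(np.deg2rad(18.1)),np.cos(np.deg2rad(18.1))]).round(4))
```

```text
door 79 angle 108.3 res 0.00019
roof edge 79 angle 108.02 res 0.00071
door-roof angle rad 0.0050023794
cab x,y -0.0889 0.0989
cab x,y -0.0872 -0.0926
```

```bash
python3 -c "
from h import *
print(r.close_job(), r.read_state()['time'])"
```

```text
the job is handed in; nothing more can be done
the job is handed in; nothing more can be done
```

I put the amber vial in the middle hole, slid the tray in, pressed the door shut at the latch case and handed the job in at about 34 s. As far as my checks show, the door is latched.

**What the last checks showed**
- **Vial:** after I let go, its cap was in line with its two neighbours. With the tray in, all three vials stood upright.
- **Tray:** the front panel's top edge matched the "fully in" prediction to about 1 px.
- **Door:** with the arm well away, the door's top edge was 0.005 rad from the cabinet's front edge. The buffers would have pushed an unlatched door back open.
- **Forces:** the strongest press I read on the cabinet was about 18 N. I only read the force between moves, and the last burst of presses on the latch was slightly stronger and not read.

**What disagreed or is uncertain**
- **Fingertips:** they touched the bench with the TCP at z = 0, not the 22 mm ahead of it that was stated. The vial was therefore held by its cap rather than its body.
- **Tool tilt:** the tool had tilted to about 11° by the end of the latch pressing, so the last push probably landed on the top edge of the case rather than its centre.
- **Not seen directly:** I could not see the tongue behind the keeper, or the vials once the door was closed. That the latch has snapped in is judged from the door angle alone.

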